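# Pop a balm tin out of the counter dispenser and trap it

### The job

Pop the balm tin out of the wooden counter dispenser: with one fingertip press the grey plate beside the runway well down, while the other finger already waits in the runway in front of the tin, so that the popped tin runs against that finger and stops on the runway instead of shooting off its open end. Finish while holding: the plate still pressed and the tin trapped against the finger. Do not lift the tin or push hard on it, and leave the spare tin, soap, candle jar and ribbon spool where they are.

Things in the scene. Friction and masses are not known exactly. Their poses are not given: they have to be found in the camera images.
- dispenser: Fixed wooden counter dispenser, 195 x 123 mm, at most 48 mm high. Origin on the counter, under the middle of the tin's first place. The tin pops out along its -x, roughly towards the robot; +y is the side of the press plate. Runway: level, floor 20 mm above the counter, 56 mm wide between rails that are 6 mm thick with tops 30 mm above the counter; all of constant section along x.
- runway_end (a point): Middle of the open end of the runway, on its floor: dispenser x = -80 mm, y = 0, 20 mm above the counter. A tin that nothing stops is carried off here.
- gate (a point): Steel gate across the runway in front of the tin: this point is on the floor at dispenser x = -30 mm (gate 4 mm thick, 30 mm wide, 7 mm above the floor). It is part of the press plate, goes down with it, and lets the tin go once the plate is about 7 mm down.
- pusher_face (a point): Face of the spring pusher behind the tin, at the start at dispenser x = +26.5 mm. It pushes along -x with 2.9 N at first, 2.5 N after 20 mm, 1.4 N at the end of its 80 mm stroke, which takes a fraction of a second unless the tin is stopped. Its housing (top 48 mm above the counter) fills dispenser x = +37 to +115 mm.
- tin: Round white balm tin, 50 mm across, 21 mm high, 40 g, lying flat on the runway floor. Origin at the centre of its underside; at the start at x = 0, y = 0 of the dispenser. Trapped well, its centre lies 10 to 45 mm in front of its first place (dispenser x = -10 to -45 mm): so the finger's face that stops it stands at dispenser x = -35 to -70 mm.
- plate_top (a point): Centre of the top face of the grey ribbed press plate, 50 mm along the dispenser's x by 30 mm along y, level; at dispenser x = -56 mm, y = +66 mm, 37 mm above the counter when up (17 mm above the runway floor). It goes down with the plate.
- plate (a joint): How far the press plate is down, m: 0 up, 0.012 at its stop. It springs back when let go; spring 1.6 N at the top, 4 N at the stop, and up to 3 N more while the gate rubs on the tin. Pressed by 9 mm its top is 8 mm above the runway floor.
- spare_tin: A second balm tin like the first, standing on the counter right (-y) of the dispenser; origin at the centre of its underside. Leave alone.
- soap: Wrapped soap bar, 53 x 78 x 28 mm, on the counter left of the dispenser; origin at the centre of its underside. Leave alone.
- candle: Candle in a glass jar, 76 mm across, 90 mm high, on the counter right of the pusher's housing; origin at the centre of its underside. Leave alone.
- spool: Spool of pink ribbon, 59 mm across, 26 mm high, on the counter left of the pusher's housing; origin at the centre of its underside. Leave alone.
There are look-alikes about, which are no part of the job. What is shaped like the dispenser but red is not meant.

How it is judged:
By the outcome, as a careful person would: the job done as asked, in the order asked, and still so for the second after the job is handed in, while the arm keeps its last pose, push and grip.
It also fails if it takes over 32 s, if anything falls off the work surface, if the arm or the gripper's body presses on something with over 40 N, if the wrist force passes 120 N, or if a joint passes its speed limit or range.

### The arm

A 6-joint arm with a two-finger parallel gripper is mounted at the origin on a cart in front of the work surface, level with it; the furniture and walls round the work are solid. World frame = base frame: x ahead of the robot, y to its left, z up, the work surface at z = 0. Lengths are in mm, angles in rad, forces in N, time in s.
With the tool pointing down it reaches from about 400 to 825 mm from the base axis. Payload 7 kg.
Tool frame: the origin (TCP) lies at the very end of the fingers, on their centre line; the grasp point (between the pads) lies 19 mm behind it; z points along the fingers, y is the direction in which the jaws open and shut (so a half turn about z gives the same grasp; the last joint's range is limited). The gripper opens to 85 mm and grips with 20 to 120 N. Pads are 22 mm wide; open, the fingers measure 114 mm over their backs; the gripper's body (76 mm by 85 mm) begins 54 mm behind the grasp point. The pads swing forward as they close: fully open they stand 13 mm farther back than shut.
Start: joints at [1.451, 0.359, 0.012, 0, -1.224, -0.288], TCP at [267.705, 619.62, 231.302] pointing down, gripper open.
Joint ranges: [-3.07, 3.07], [-1.43, 2.12], [-1.02, 1.25], [-3.03, 1.67], [-3.05, -0], [-3.03, 3.03]. Speed limits (rad/s): [2.39, 2.39, 3.01, 3.14, 3.14, 3.14].

### API

Orientations are given as a unit quaternion [x, y, z, w].
In Python, from station import robot gives the robot as it stands. The module is installed in compiled form; this text tells all that it offers.
- The arm moves only by the tool jog_arm, never from a script. Its argument "steps" is text: rows parted by semicolons, each of 5 numbers parted by spaces: the closure, from 0 (fully open) to 1 (shut), then the shift along the tool's x, y, z in m, then the turn about the tool's z in degrees. A call has 1 to 5 rows; each row shifts and turns the commanded pose from where the row before left it, along the tool's axes as they then stand; what a row does not reach is not made up. A row lasts 1/12 s, in which the tool goes at most 41.7 mm and 7.16 degrees, less where a joint would pass 70% of its speed; a pose out of reach is approached as far as the arm can. A call is refused whole if a number of a shift passes 0.0417 or a number of a turn 7.16, either way. A call with a gripper value outside its range is refused whole. The fingers move at their own pace and stop on an object; "force" is the grip in N (left out, the last holds). Time passes only in rows, so rows that do not move let the fingers close. It gives the time, the measured TCP pose, the force and the opening at its end, in the units of the state.
- robot.read_state(): the state, without advancing time (a new reading comes with each control period).
- robot.grab_frame(name): name is "side" or "top" or "wrist"; returns the picture (384x512x3 uint8, blue, green, red); there is no depth.
- robot.get_calibration(name): a dict with "intrinsics" (3x3 intrinsics, pixels), "world_to_cam" (4x4, takes a point from world to camera coordinates); the wrist camera has in their place "hand_eye" (4x4, takes a point from camera to tool coordinates, whose origin is the TCP and whose axes are the flange's). Camera axes: x right, y up, looking along -z (the intrinsics and any distortion apply to the point x, -y, -z); pixel columns grow to the right and rows downward; lengths in mm; the calibration is good to about 2 mm. A picture is of the moment at which its call begins: read the wrist's pose just before it. get_calibration takes no time and is no camera call.
- robot.close_job(): hands the job in, once; it reports no verdict.
The state is a dict: "time_s": time; "joints": joint angles; "qvel": joint speeds; "effort": joint torques, N m; "eef_pos": TCP position; "ee_rot": TCP orientation; "force": force on the tool from outside, world axes, zero at the start; "torque": the same for the moment, N m; "width": finger opening in mm.
Only numpy, scipy, OpenCV 4.12 (cv2) and the standard library are available. Lean on these libraries where they do the work, as an engineer would, in place of code of your own. Each camera call takes 0.05 s, during which the arm holds its last target.

## Working session

There is one attempt and no reset: what is moved stays moved. The work goes in short steps, Python scripts to look and compute and a tool call to move; the robot and the scene stay as the last step left them, time stands still between calls to the robot, and variables do not carry over. Pictures are saved under pics/ and viewed, and the job is handed in when it is done.

Besides the shell and the picture viewer there is one more tool, called after "Request:" in YAML: its name, and indented under it one key for each argument. jog_arm: Moves the arm, as the interface text tells. Its arguments: {"type":"object","properties":{"steps":{"type":"string"},"force":{"type":"number"}},"required":["steps"]}

```bash
mkdir -p pics
python3 - <<'E'
from station import robot
import cv2
print(robot.read_state())
for n in("top","side","wrist"):
    cv2.imwrite(f"pics/{n}0.png",robot.grab_frame(n)); print(n,robot.get_calibration(n))
E
```

```text
{'time_s': 0.0, 'joints': array([ 1.45106765e+00,  3.59370795e-01,  1.10471655e-02, -3.44616845e-04,
       -1.22408370e+00, -2.88135928e-01]), 'qvel': array([ 2.05646154e-03,  6.54813198e-05,  6.66124997e-04,  3.08615586e-04,
        1.42289660e-03, -4.64452652e-04]), 'effort': array([ 2.29634505e-03, -5.83324277e+01,  2.93408990e+01,  6.93615407e+00,
       -6.02013562e-03,  8.14393758e-06]), 'eef_pos': array([267.55153959, 619.18457667, 230.36998704]), 'ee_rot': array([ 9.79265558e-01, -2.02579103e-01, -9.36880025e-05,  8.16272482e-04]), 'force': array([-0.23562256, -0.10156013,  0.10287271]), 'torque': array([-0.03949201,  0.03161428,  0.016999  ]), 'width': 84.95568490538372}
top {'intrinsics': array([[378.9869878 ,   0.        , 262.16655581],
       [  0.        , 378.9869878 , 191.49151337],
       [  0.        ,   0.        ,   1.        ]]), 'world_to_cam': array([[ 1.40168600e-02, -9.99833955e-01, -1.16443541e-02,
        -1.03789962e+01],
       [ 9.96143340e-01,  1.29544651e-02,  8.67791963e-02,
        -5.74663414e+02],
       [-8.66139407e-02, -1.28158176e-02,  9.96159
[... 484 characters left out ...]
      [-7.22074228e-02, -9.29015595e-01,  3.62927144e-01,
        -1.02594216e+03],
       [ 0.00000000e+00,  0.00000000e+00,  0.00000000e+00,
         1.00000000e+00]])}
wrist {'intrinsics': array([[291.12572201,   0.        , 250.88102017],
       [  0.        , 291.12572201, 186.87552198],
       [  0.        ,   0.        ,   1.        ]]), 'hand_eye': array([[-1.25184709e-03,  9.59330363e-01,  2.82282990e-01,
         7.17794284e+01],
       [ 9.99999146e-01,  1.09534807e-03,  7.12212100e-04,
        -9.45500021e-01],
       [ 3.74048564e-04,  2.82283641e-01, -9.59330916e-01,
        -1.43624594e+02],
       [ 0.00000000e+00,  0.00000000e+00,  0.00000000e+00,
         1.00000000e+00]])}
```

View pics/top0.png

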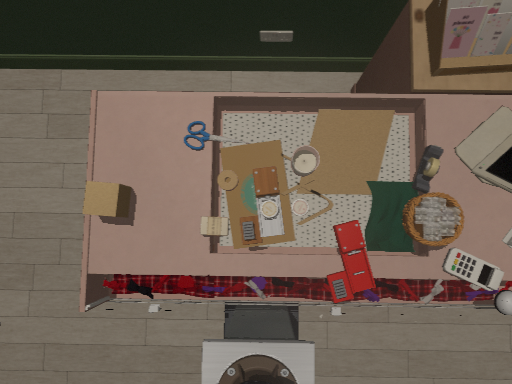

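View pics/side0.png

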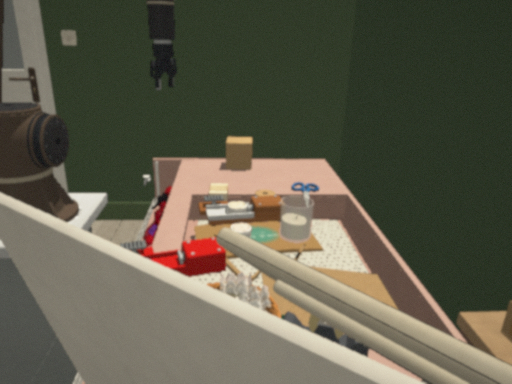

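View pics/wrist0.png

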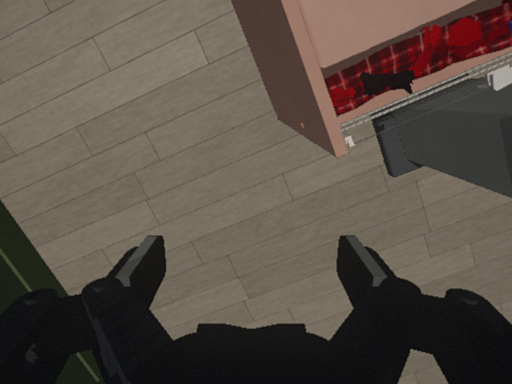

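```bash
cat > h.py <<'E'
import numpy as np
from station import robot
def ray(n,u,v):
    c=robot.get_calibration(n);K=c["intrinsics"];T=c["world_to_cam"]
    d=np.array([(u-K[0,2])/K[0,0],-(v-K[1,2])/K[1,1],-1.])
    R=T[:3,:3];return -R.T@T[:3,3],R.T@d
def onz(n,u,v,z):
    o,d=ray(n,u,v);return o+d*(z-o[2])/d[2]
def proj(n,P):
    c=robot.get_calibration(n);K=c["intrinsics"];T=c["world_to_cam"]
    p=T[:3,:3]@np.asarray(P,float)+T[:3,3]
    return K[0,0]*p[0]/-p[2]+K[0,2],K[1,1]*-p[1]/-p[2]+K[1,2]
E
python3 - <<'E'
import cv2
a=cv2.imread("pics/top0.png")[130:260,200:340]
cv2.imwrite("pics/top0z.png",cv2.resize(a,(784,728),interpolation=cv2.INTER_CUBIC)[:600] if 0 else cv2.resize(a,None,fx=4.6,fy=4.6,interpolation=cv2.INTER_CUBIC))
a=cv2.imread("pics/side0.png")[170:260,180:320]
cv2.imwrite("pics/side0z.png",cv2.resize(a,None,fx=5.5,fy=5.5,interpolation=cv2.INTER_CUBIC))
E
```

```text
(no output)
```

View pics/top0z.png

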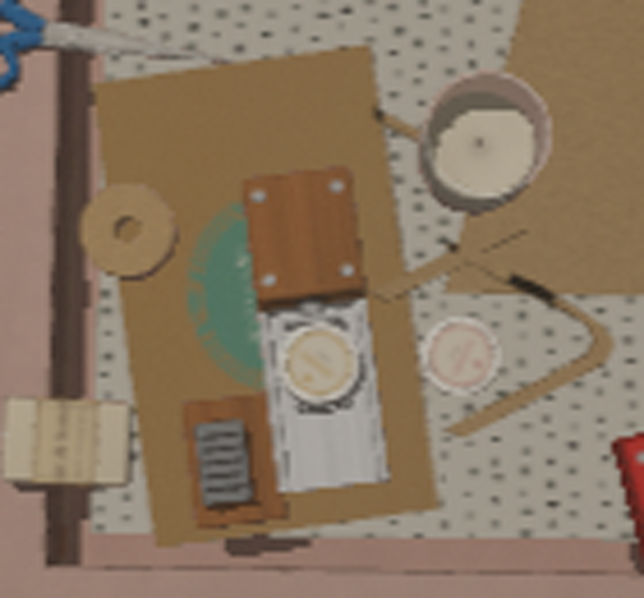

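View pics/side0z.png

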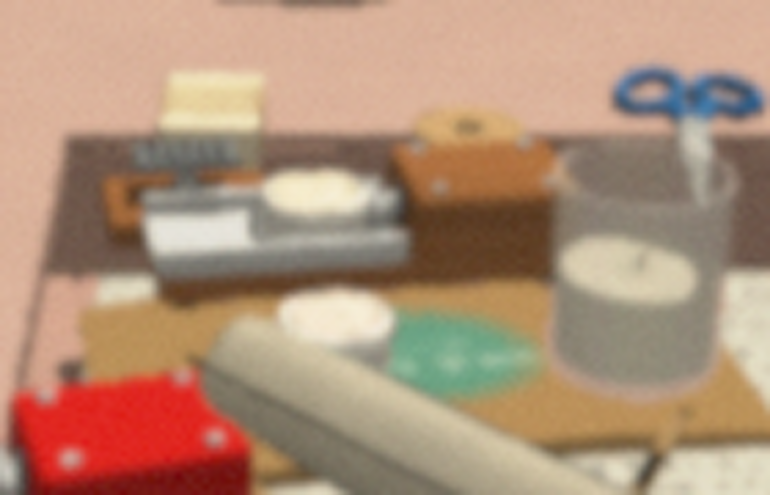

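Run:
```python
from h import *
f=lambda u,v,z:onz("top",200+(u+.5)/4.6-.5,130+(v+.5)/4.6-.5,z)
for k,p in dict(tin=(319,363,41),h1=(247,183,48),h2=(351,168,48),h3=(364,293,48),h4=(259,302,48),plate=(225,463,37),end1=(280,490,30),end2=(386,480,30),spare=(461,355,21),soap=(68,441,28),wall=(400,570,0)).items(): print(k,f(*p).round(1))
```

```text
tin [525.6 -22.5  41. ]
h1 [634.9  22.9  48. ]
h2 [644.9 -40.6  48. ]
h3 [568.3 -49.3  48. ]
h4 [561.9  14.4  48. ]
plate [464.1  34.   37. ]
end1 [4.48e+02 3.00e-01 3.00e+01]
end2 [455.  -64.5  30. ]
spare [ 532.6 -110.8   21. ]
soap [476.  131.4  28. ]
wall [398.3 -75.2   0. ]
```

Request:
jog_arm:
  steps: "0.4 0 0 0 -6;0.4 0 0 0 -6;0.4 0 0 0 -6;0.4 0 0 0 -6;0.4 0 0 0 -5.8"
  force: 20

```text
time_s: 0.57
eef_pos: [267.6, 619.4, 230.9]
ee_rot: [0.998, 0.059, -0.0, 0.0]
force: [0.0, 1.5, 0.7]
width: 51.1
```

Request:
jog_arm:
  steps: "0.4 0.0074 0.0396 0 0;0.4 0.0074 0.0396 0 0;0.4 0.0074 0.0396 0 0;0.4 0.0074 0.0396 0 0;0.4 0.0074 0.0396 0 0"

```text
time_s: 0.98
eef_pos: [326.8, 425.0, 231.0]
ee_rot: [0.998, 0.056, -0.0, 0.0]
force: [0.8, -0.4, 0.4]
width: 51.0
```

Request:
jog_arm:
  steps: "0.4 0.0074 0.0396 0 0;0.4 0.0074 0.0396 0 0;0.4 0.0074 0.0396 0 0;0.4 0.0074 0.0396 0 0;0.4 0.0074 0.0396 0 0"

```text
time_s: 1.4
eef_pos: [385.5, 232.4, 231.4]
ee_rot: [0.998, 0.056, 0.0, -0.0]
force: [0.7, -0.7, 0.1]
width: 51.4
```

Request:
jog_arm:
  steps: "0.4 0.0074 0.0396 0 0;0.4 0.0074 0.0396 0 0;0.4 0.0074 0.0396 0 0;0.4 0.0074 0.0396 0 0;0.4 0.0074 0.0396 0 0"

```text
time_s: 1.82
eef_pos: [444.5, 39.9, 231.6]
ee_rot: [0.998, 0.056, 0.0, -0.0]
force: [1.3, 0.5, 0.6]
width: 51.2
```

Request:
jog_arm:
  steps: "0.4 0.007 0.03 0 0;0.4 0 0 0 0;0.4 0 0 0 0;0.4 0 0 0 0"

```text
time_s: 2.15
eef_pos: [454.7, 12.6, 231.1]
ee_rot: [0.998, 0.055, -0.0, -0.0]
force: [0.5, -0.1, -0.1]
width: 51.2
```

Run:
```python
from station import robot
import cv2,pickle
s=robot.read_state();i=robot.grab_frame("wrist")
pickle.dump((s,i),open("w1.pkl","wb"));print(s["eef_pos"],s["ee_rot"],s["time_s"],s["width"],s["force"])
cv2.imwrite("pics/w1.png",cv2.resize(i,(800,600),interpolation=cv2.INTER_CUBIC))
```

```text
[454.72535726  12.6212548  231.13848163] [ 9.98458798e-01  5.54977881e-02 -1.50199643e-04 -4.22607994e-05] 2.15 51.16816120550509 [ 0.45823978 -0.05976281 -0.12539809]
```

View pics/w1.png

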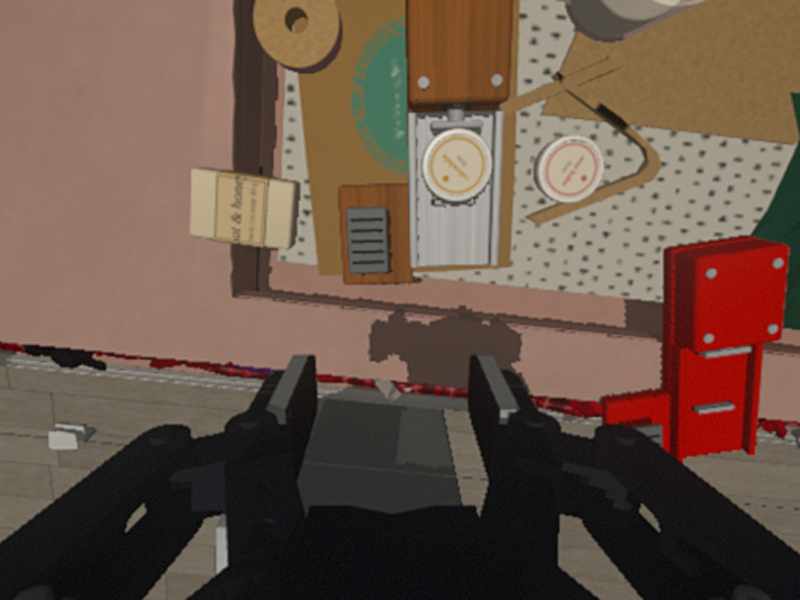

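```bash
cat >> h.py <<'E'
from scipy.spatial.transform import Rotation as Ro
def wz(s,u,v,z):
    c=robot.get_calibration("wrist");K=c["intrinsics"];H=c["hand_eye"]
    d=np.array([(u-K[0,2])/K[0,0],-(v-K[1,2])/K[1,1],-1.])
    R=Ro.from_quat(s["ee_rot"]).as_matrix()
    o=R@H[:3,3]+s["eef_pos"];d=R@H[:3,:3]@d
    return o+d*(z-o[2])/d[2]
E
python3 - <<'E'
from h import *
import pickle,cv2
s,i=pickle.load(open("w1.pkl","rb"))
f=lambda u,v,z:wz(s,(u+.5)/1.5625-.5,(v+.5)/1.5625-.5,z)
for k,p in dict(tin=(457,164,41),spare=(570,168,21),p1=(348,207,37),p2=(387,208,37),p3=(390,272,37),p4=(350,274,37),hA=(408,101,48),hB=(509,103,48),e1=(412,268,30),e2=(499,265,30),wallc=(235,296,0)).items(): print(k,f(*p).round(1))
# plate mask
g=i.astype(int); sat=g.max(2)-g.min(2)
m=((sat<22)&(g.mean(2)<135)).astype(np.uint8); m[:128]=0;m[180:]=0;m[:,:215]=0;m[:,255:]=0
m=cv2.morphologyEx(m,cv2.MORPH_CLOSE,np.ones((5,5)))
n,l,st,c=cv2.connectedComponentsWithStats(m)
k=1+np.argmax(st[1:,4]);print(st[k],c[k],wz(s,*c[k],37)); r=cv2.minAreaRect(np.argwhere(l==k)[:,::-1].astype(np.float32));print(r)
a=cv2.resize(i[50:200,190:370],None,fx=4,fy=4,interpolation=cv2.INTER_CUBIC)
cv2.imwrite("pics/w1z.png",a)
E
```

```text
tin [527.7 -24.3  41. ]
spare [ 534.2 -111.7   21. ]
p1 [488.9  50.1  37. ]
p2 [491.3  21.6  37. ]
p3 [443.5  14.2  37. ]
p4 [438.6  44.4  37. ]
hA [564.1  15.2  48. ]
hB [570.2 -51.9  48. ]
e1 [446.8  -2.7  30. ]
e2 [456.6 -69.5  30. ]
wallc [398.6 143.7   0. ]
[ 222  132   27   43 1074] [235.17411546 153.33612663] [466.27609502  33.40370518  37.        ]
((235.12469482421875, 153.4937744140625), (42.14734649658203, 25.56805992126465), 87.1375961303711)
```

View pics/w1z.png

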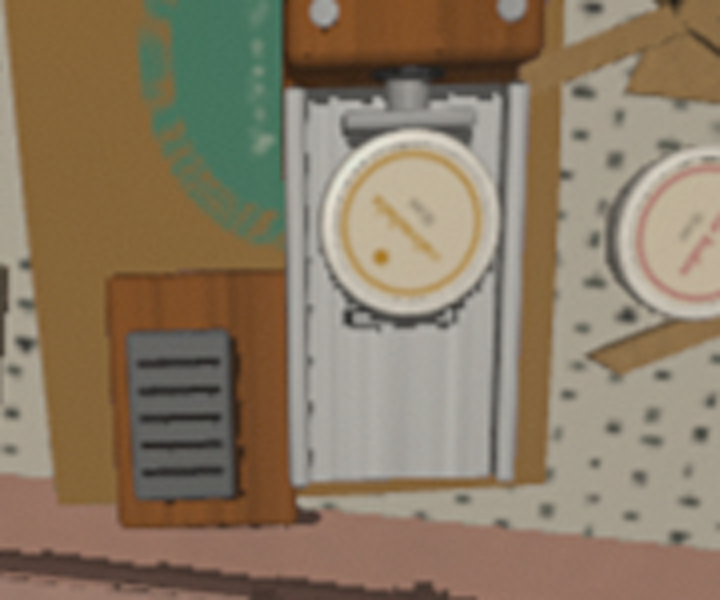

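Request:
jog_arm:
  steps: "0.4 0.0071 0.0118 0.034 0;0.4 0 0 0.034 0;0.4 0 0 0.034 0;0.4 0 0 0.034 0;0.4 0 0 0.015 0"

```text
time_s: 2.62
eef_pos: [460.8, 2.5, 76.8]
ee_rot: [0.998, 0.057, -0.002, 0.0]
force: [-0.6, -0.9, 0.8]
width: 51.0
```

Request:
jog_arm:
  steps: "0.4 0 0 0 0;0.4 0 0 0 0;0.4 0 0 0 0"

```text
time_s: 2.87
eef_pos: [464.2, 2.9, 81.6]
ee_rot: [0.998, 0.057, 0.001, -0.0]
force: [-0.3, -0.6, 0.5]
width: 51.2
```

Run:
```python
from h import *
import cv2,pickle
s=robot.read_state();i=robot.grab_frame("wrist");t=robot.grab_frame("top");d=robot.grab_frame("side")
pickle.dump((s,i),open("w2.pkl","wb"));print(s["eef_pos"],s["ee_rot"],s["time_s"],s["width"],s["force"])
cv2.imwrite("pics/w2.png",cv2.resize(i,(800,600),interpolation=cv2.INTER_CUBIC))
cv2.imwrite("pics/t2.png",cv2.resize(t[150:270,190:350],(800,600),interpolation=cv2.INTER_CUBIC))
cv2.imwrite("pics/s2.png",cv2.resize(d[140:260,170:330],(800,600),interpolation=cv2.INTER_CUBIC))
```

```text
[464.22885447   2.94581593  81.55255831] [ 9.98370656e-01  5.70548943e-02  8.65013810e-04 -1.55979686e-04] 2.8667 51.17500162498502 [-0.34876549 -0.55183367  0.50676129]
```

View pics/w2.png

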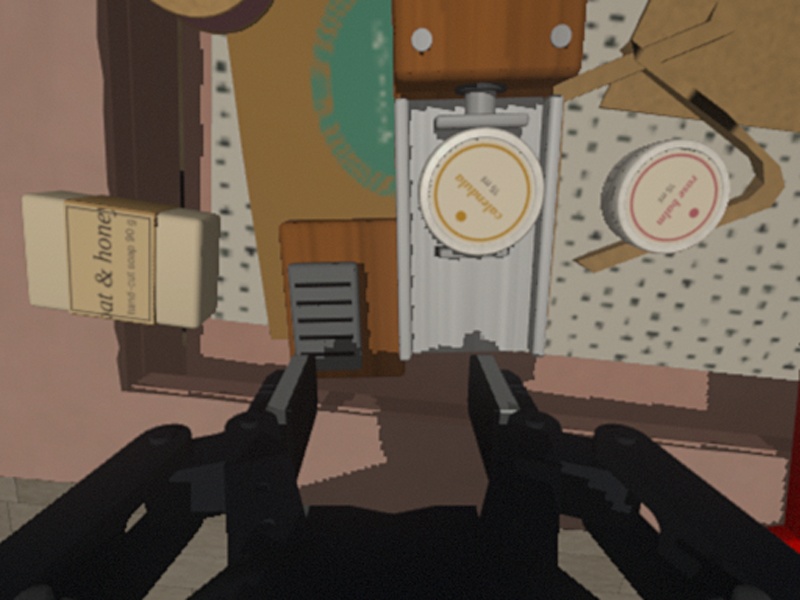

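View pics/s2.png

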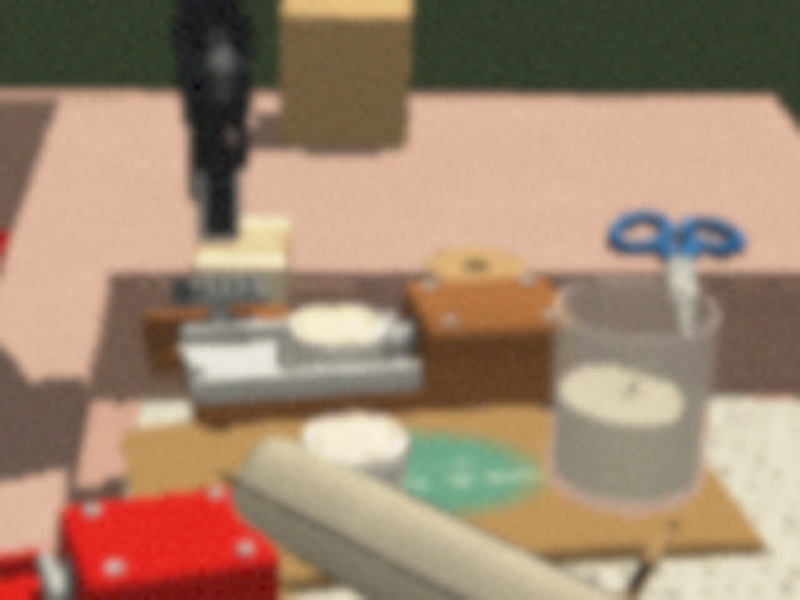

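Run:
```python
from h import *
import pickle
s,i=pickle.load(open("w2.pkl","rb"))
f=lambda u,v,z:wz(s,(u+.5)/1.5625-.5,(v+.5)/1.5625-.5,z)
P=dict(tin=(481,190,41),spare=(670,194,21),p1=(289,264,37),p2=(358,263,37),p3=(361,368,37),e1=(404,357,30),e2=(540,353,30),r1=(397,99,30),r2=(562,96,30),hA=(395,77,48),hB=(583,75,48),bolt1=(422,40,48),bolt2=(561,36,48))
for k,p in P.items(): print(k,f(*p).round(1))
th=np.radians(6.6);R=np.array([[np.cos(th),-np.sin(th)],[np.sin(th),np.cos(th)]])
M=dict(tin=(0,0),p1=(-31,81),p2=(-31,51),p3=(-81,51),e1=(-80,34),e2=(-80,-34))
A=np.array([f(*P[k])[:2] for k in M]);B=np.array([M[k] for k in M],float)
a=A-A.mean(0);b=B-B.mean(0);th=np.arctan2((b[:,0]*a[:,1]-b[:,1]*a[:,0]).sum(),(a*b).sum());R=np.array([[np.cos(th),-np.sin(th)],[np.sin(th),np.cos(th)]])
o=A.mean(0)-R@B.mean(0);print(np.degrees(th),o);print((A-(B@R.T+o)).round(1))
print("TCP in disp",R.T@(s["eef_pos"][:2]-o))
```

```text
tin [528.1 -24.2  41. ]
spare [ 534.9 -111.    21. ]
p1 [488.5  50.7  37. ]
p2 [492.2  21.7  37. ]
p3 [443.9  15.9  37. ]
e1 [448.3  -3.4  30. ]
e2 [457.5 -66.   30. ]
r1 [558.8  12.8  30. ]
r2 [567.3 -52.2  30. ]
hA [563.8  14.3  48. ]
hB [572.  -52.2  48. ]
bolt1 [576.6   6.2  48. ]
bolt2 [583.3 -41.8  48. ]
7.971855262528535 [530.63447027 -24.06682489]
[[-2.6 -0.1]
 [-0.2 -1.1]
 [-0.7 -0.4]
 [ 0.5  0.7]
 [ 1.6 -1.9]
 [ 1.3  2.8]]
TCP in disp [-62.01760018  35.96117129]
```

Request:
jog_arm:
  steps: "0.4 0 0.002 0.015 -0.7;0.4 0 0 0.015 0;0.4 0 0 0.005 0;0.4 0 0 0 0;0.4 0 0 0 0"

```text
time_s: 3.43
eef_pos: [463.8, -0.1, 45.9]
ee_rot: [0.998, 0.062, 0.0, 0.0]
force: [-0.3, 0.6, -0.4]
width: 51.1
```

Run:
```python
from h import *
import cv2,pickle
s=robot.read_state();i=robot.grab_frame("wrist");d=robot.grab_frame("side")
print(s["eef_pos"],s["ee_rot"],s["time_s"],s["width"],s["force"])
cv2.imwrite("pics/w3.png",cv2.resize(i,(800,600),interpolation=cv2.INTER_CUBIC))
cv2.imwrite("pics/s3.png",cv2.resize(d[170:230,190:270],(800,600),interpolation=cv2.INTER_CUBIC))
```

```text
[ 4.63838881e+02 -5.45347713e-02  4.59388695e+01] [9.98057812e-01 6.22940956e-02 2.24351090e-04 1.46342931e-05] 3.4333 51.08813933637287 [-0.25865171  0.63734636 -0.38507255]
```

View pics/w3.png

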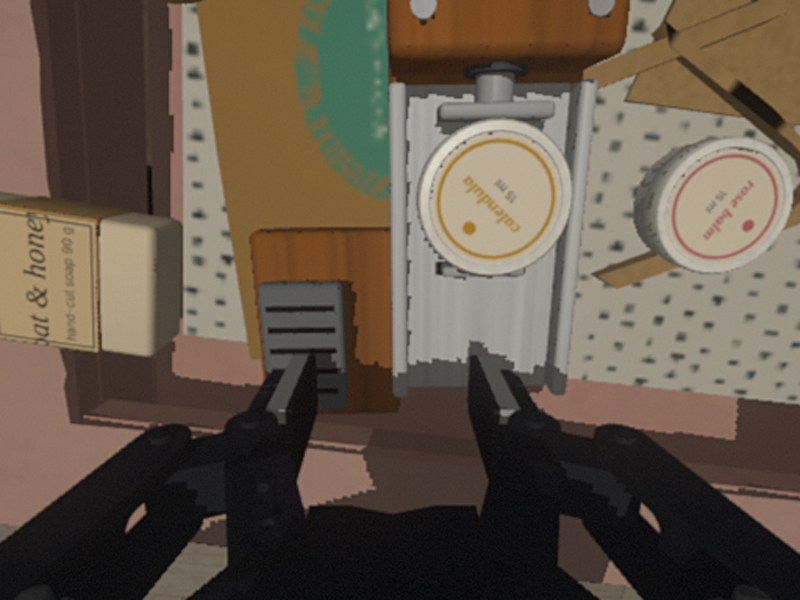

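View pics/s3.png

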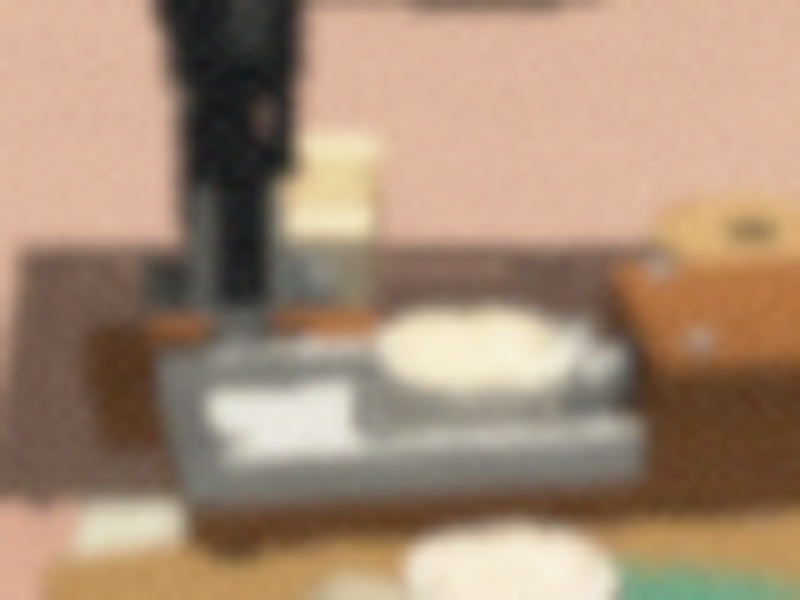

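Request:
jog_arm:
  steps: "0.4 0 0 0.004 0;0.4 0 0 0.003 0;0.4 0 0 0.002 0;0.4 0 0 0 0;0.4 0 0 0 0"

```text
time_s: 3.95
eef_pos: [463.4, -0.2, 36.2]
ee_rot: [0.998, 0.062, -0.0, 0.0]
force: [0.5, 0.0, 0.0]
width: 51.1
```

Request:
jog_arm:
  steps: "0.4 0 0 0.002 0;0.4 0 0 0 0;0.4 0 0 0 0"

```text
time_s: 4.2
eef_pos: [463.4, -0.2, 34.2]
ee_rot: [0.998, 0.062, -0.0, 0.0]
force: [0.6, -0.5, 0.0]
width: 51.5
```

Request:
jog_arm:
  steps: "0.4 0 0 0.002 0;0.4 0 0 0 0;0.4 0 0 0 0"

```text
time_s: 4.45
eef_pos: [463.6, -0.1, 32.4]
ee_rot: [0.998, 0.062, 0.0, -0.0]
force: [0.1, 0.0, 0.9]
width: 51.3
```

Request:
jog_arm:
  steps: "0.4 0 0 0.002 0;0.4 0 0 0 0;0.4 0 0 0 0"

```text
time_s: 4.7
eef_pos: [463.6, -0.1, 30.3]
ee_rot: [0.998, 0.062, 0.0, -0.0]
force: [-0.5, -0.2, 2.4]
width: 51.3
```

Run:
```python
from h import *
import cv2
s=robot.read_state();i=robot.grab_frame("wrist");d=robot.grab_frame("side")
print(s["eef_pos"],s["force"])
cv2.imwrite("pics/w4.png",cv2.resize(i,(800,600),interpolation=cv2.INTER_CUBIC))
cv2.imwrite("pics/s4.png",cv2.resize(d[170:230,190:270],(800,600),interpolation=cv2.INTER_CUBIC))
```

```text
[ 4.63622830e+02 -1.30146560e-01  3.03022409e+01] [-0.4707165  -0.19063919  2.37512973]
```

View pics/w4.png

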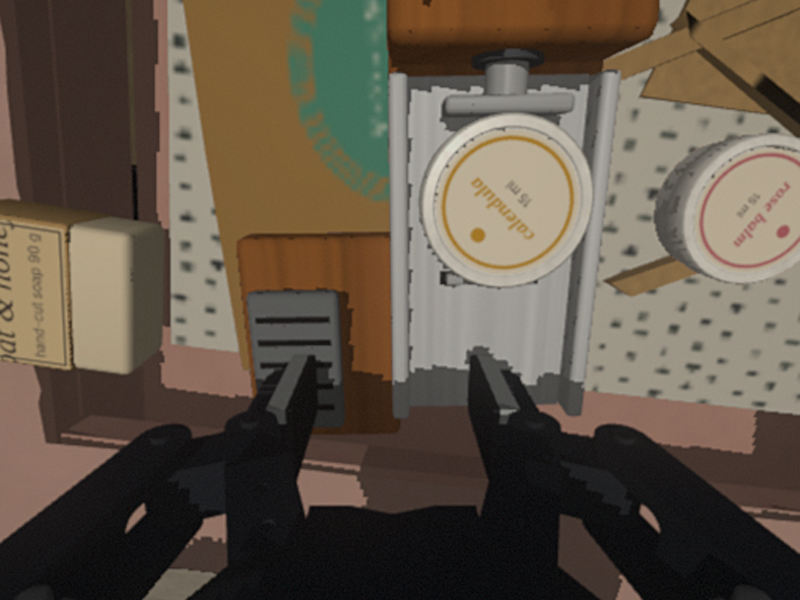

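View pics/s4.png

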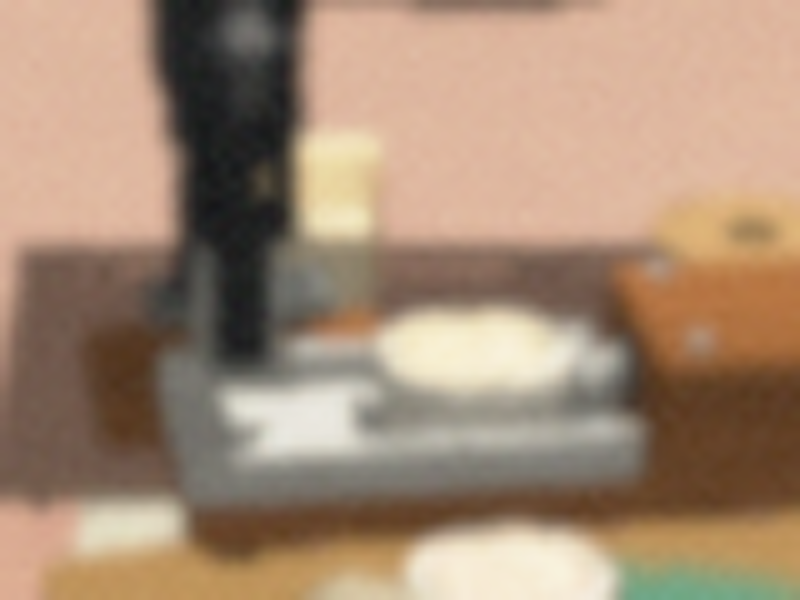

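Request:
jog_arm:
  steps: "0.4 0 0 0.004 0;0.4 0 0 0.003 0;0.4 0 0 0.0015 0;0.4 0 0 0 0;0.4 0 0 0 0"

```text
time_s: 5.22
eef_pos: [463.5, -0.1, 21.7]
ee_rot: [0.998, 0.062, -0.0, 0.0]
force: [-1.2, 0.1, 5.4]
width: 51.2
```

Run:
```python
from h import *
import cv2
s=robot.read_state();i=robot.grab_frame("wrist");d=robot.grab_frame("side");t=robot.grab_frame("top")
print(s["eef_pos"],s["force"],s["torque"],s["time_s"])
cv2.imwrite("pics/w5.png",cv2.resize(i,(800,600),interpolation=cv2.INTER_CUBIC))
cv2.imwrite("pics/s5.png",cv2.resize(d[170:230,190:270],(800,600),interpolation=cv2.INTER_CUBIC))
```

```text
[ 4.63533818e+02 -1.33302089e-01  2.17426371e+01] [-1.15055404  0.11145691  5.38131581] [ 0.07853857  0.27845074 -0.08703229] 5.2167
```

View pics/w5.png

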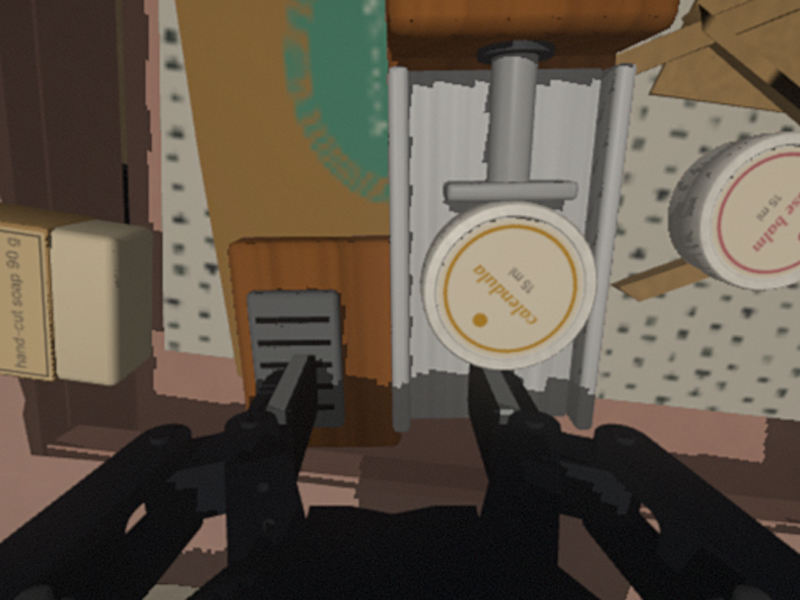

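View pics/s5.png

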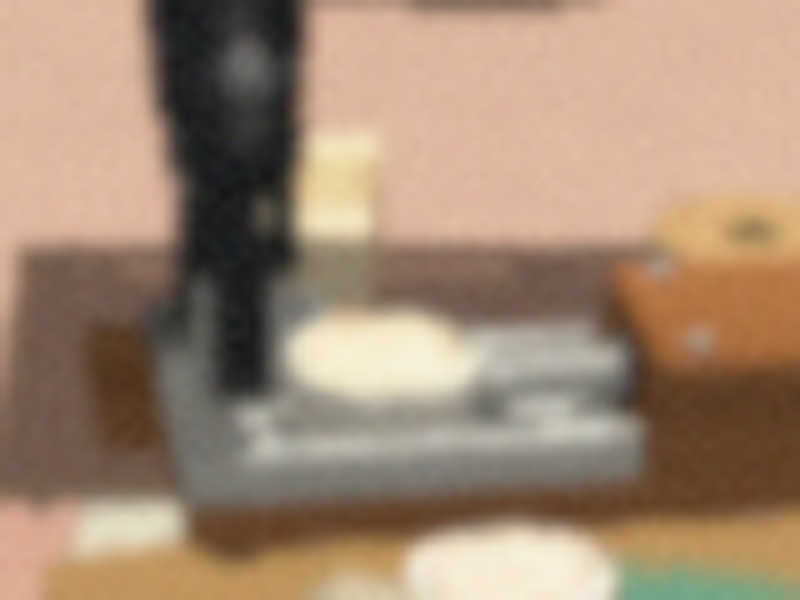

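Request:
jog_arm:
  steps: "0.4 0 0 0 0;0.4 0 0 0 0;0.4 0 0 0 0;0.4 0 0 0 0;0.4 0 0 0 0"

```text
time_s: 5.78
eef_pos: [463.5, -0.2, 21.7]
ee_rot: [0.998, 0.062, -0.0, 0.0]
force: [-0.7, 0.8, 5.6]
width: 51.2
```

Run:
```python
from h import *
import cv2
s=robot.read_state();i=robot.grab_frame("wrist")
print(s["eef_pos"],s["force"],s["time_s"])
cv2.imwrite("pics/w6.png",cv2.resize(i,(800,600),interpolation=cv2.INTER_CUBIC))
th=np.radians(7.2);R=np.array([[np.cos(th),-np.sin(th)],[np.sin(th),np.cos(th)]])
p=wz(s,(511.5)/1.5625-.5,285.5/1.5625-.5,41);print(p,R.T@(p[:2]-[528.5,-24]))
q=wz(s,295/1.5625,290/1.5625,26);print("plate front edge",q,R.T@(q[:2]-[528.5,-24]))
```

```text
[ 4.63495406e+02 -1.50975777e-01  2.17135858e+01] [-0.70608432  0.76443435  5.64137379] 5.7833
[505.08118291 -27.94615014  41.        ] [-23.72873648  -0.97987749]
plate front edge [491.2911965   35.43702656  26.        ] [-29.46596624  63.63184751]
```

View pics/w6.png

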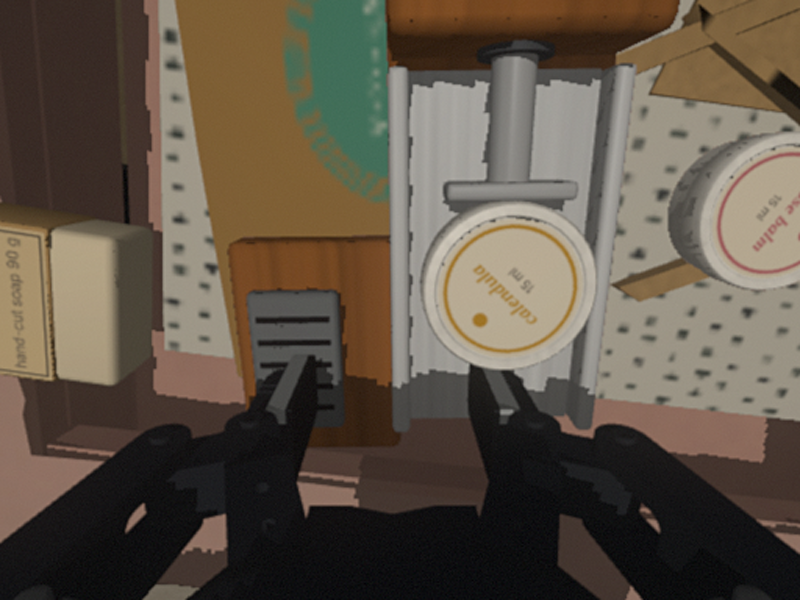

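The tin hasn't moved since the last picture: its centre is at pixel (511,285), dispenser x ≈ -24 mm. The finger stands against it, the plate is still down and the neighbouring objects are where they were. I'm handing the job in.

```bash
python3 -c "
from station import robot
print(robot.close_job())"
```

```text
the job is handed in; nothing more can be done
None
```

The tin popped out and stopped on the runway against the waiting finger, and I handed the job in while still holding it there (about 5.8 s of the 32 s used).

I closed the gripper to a 51 mm opening. One fingertip was over the press plate and the other in the runway at about dispenser x = -62 mm. I lowered slowly until I felt the plate at TCP z ≈ 32 mm, then pressed to 21.7 mm.

**Last checks:**
- **Tin:** it lies at dispenser x ≈ -24 mm, inside the -10 to -45 mm range. It looks flat, and it did not move between two pictures about 0.6 s apart.
- **Plate:** it is about 10 mm down, with a steady upward force of about 5.5 N. I worked that depth out from where contact began, so it is good to about 1–2 mm; I did not measure it directly.
- **Force on the tin:** about 1 N along the runway, less than the roughly 2.5 N expected from the spring. Part of the spring force is probably taken by the gate rubbing on the tin, and the force reading is also noisy.
- **Other objects:** the arm touched none of them. The spare tin and soap are in place in the last picture. The candle and spool were out of that view, so I did not recheck them.

My estimates of the dispenser's position from different points differed by up to about 3 mm, and of its angle by about 1.5°. There was enough clearance for neither to matter.

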